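Change the sample tube in the split clamp

ROBOT

A 6-joint arm with a two-finger parallel gripper is mounted at the origin on a cart in front of the work surface, level with it; the furniture and walls round the work are solid. World frame = base frame: x ahead of the robot, y to its left, z up, the work surface at z = 0. Lengths are in mm, angles in rad, forces in N, time in s.
With the tool pointing down it reaches from about 300 to 875 mm from the base axis. Payload 6.4 kg.
Tool frame: the origin (TCP) lies at the very end of the fingers, on their centre line; the grasp point (between the pads) lies 19 mm behind it (env.grip_point_offset is the distance from the TCP to the grasp point, in mm); z points along the fingers, y is the line along which they close (so a half turn about z gives the same grasp; the last joint's range is limited). The gripper opens to 88 mm and grips with 3 to 60 N. Pads are 18 mm wide; open, the fingers measure 123 mm over their backs; the gripper's body (75 mm by 187 mm) begins 45 mm behind the grasp point.
Start: joints at [0.895, 0.181, 1.607, -0, 1.354, -0.206], TCP at [260.299, 512.724, 238.714] pointing down, gripper open.
Joint ranges: [-2.99, 2.99], [-0.89, 2.07], [0.3, 2.58], [-1.14, 4.28], [0, 2.63], [-3.12, 3.12]. Speed limits (rad/s): [2.57, 2.57, 3.01, 3.14, 3.14, 3.14].

INTERFACE

Orientations are given as a unit quaternion [x, y, z, w].
In Python, from workcell import env, move_gripper, kin, optics gives the robot as it stands. The module is installed in compiled form; this text tells all that it offers. Calls block until the motion is done:
- env.move_pose(position, orientation): joint-space move of the TCP to a pose.
- env.move_l(position, ori=None, feed=150, contact_N=None): straight line of the TCP; ori=None keeps the orientation; feed is the mean speed in mm/s. With contact_N (N) it stops when the force on the tool has changed by that much, and returns True; else False.
- env.set_joints(angles): joint-space move.
- move_gripper(opening): finger opening in mm; the grip force is fixed at half the most; returns when the fingers have stopped.
- env.pause(seconds).
- kin.inverse_kinematics(position, orientation): joint angles nearest the present ones, or None.
- optics.capture(name): name is "scene" or "top" or "wrist"; returns the picture (400x640x3 uint8, blue, green, red); there is no depth.
- optics.calibration(name): a dict with "fx", "fy", "cx", "cy" (pixels), "dist_coeffs" ([k1, k2, p1, p2, k3] as OpenCV has them; the pictures are not rectified), "R" (3x3) and "t" (3): a world point X has camera coordinates R X + t. Camera axes: x right, y down, z forward; pixel columns grow to the right and rows downward; lengths in mm; the calibration is good to about 2 mm. A picture is of the moment at which its call begins: read the wrist's pose just before it. calibration takes no time and is no camera call; for the wrist camera it gives the pose at the moment of the call.
A pose or a line that the arm cannot do raises env.IKError and nothing moves.
- env.finish_job(): hands the job in; it is judged then, once.
Readings, each from a call of its own:
- env.read_time_s(): time.
- env.read_joints(): joint angles.
- env.read_dq(): joint speeds.
- env.read_joint_torque(): joint torques, N m.
- env.read_tool_pos(): TCP position.
- env.read_tool_rot(): TCP orientation.
- env.read_force(): force on the tool from outside, world axes, zero at the start.
- env.read_torque(): the same for the moment, N m.
- env.read_grip_width(): finger opening in mm.
- env.read_grasp_force(): force on a finger pad.
Only numpy, scipy, OpenCV 4.12 (cv2) and the standard library are available. Lean on these libraries where they do the work, as an engineer would, in place of code of your own. Each camera call takes 0.05 s, during which the arm holds its last target. There are 200 camera calls.

TASK

Change the sample tube in the clamp: lift off the green and the yellow cap and stand both in the tray, move the red-ended tube from the clamp to the empty wooden cradle, and lay the blue-ended tube from the grey cradle centred in the clamp's two saddles. Then put each cap back, flush, on the saddle of its own colour (they are matched pairs, and only the right cap goes down over its saddle's pins). Keep both tubes level all the time.

Things in the scene. Friction and masses are not known exactly. Their poses are not given: they have to be found in the camera images.
- cap_green_grip (a point): Green clamp cap, loose, 0.16 kg: a bridge over the tube, 124 mm along x, 34 mm along y, with ears 16 mm thick and a grip block on top (32 x 34 mm). The point is in the block, 46 mm above the flat underside, 14 mm below its top; z up, y along the tube. Grasp across the 34 mm. Under the ears are holes 18 mm wide, 13 mm deep, 35 mm either side of the middle. A half turn makes no difference.
- cap_yellow_grip (a point): Yellow clamp cap: same size, shape and point as the green cap, but its holes are 49 mm either side of the middle, so neither cap seats on the other's saddle. Both caps start on the clamp over the red-ended tube, each on the saddle of its own colour.
- saddle_green_seat (a point): Green saddle, fixed: lower half of the clamp, 124 mm along x, 34 mm along y (tube direction), with a half-round trough 41 mm wide, open upward. The point: middle of its flat top face, on the tube axis, 50 mm above the bench; z up. Two pointed pins (11 mm thick, 12 mm high) stand on the top, 35 mm either side along x. The point of a seated cap is 46 mm straight above this one.
- saddle_yellow_seat (a point): Yellow saddle, fixed: as the green one, but its pins are 49 mm either side of the middle. The saddles are 110 mm apart along the tube, with 76 mm free between them; which colour is on which side changes.
- clamp_mid (a point): Clamp base, a dark steel plate 166 x 184 x 10 mm that carries the two saddles, fixed. The point lies midway between the saddles on the tube axis, 50 mm above the bench; a tube lies along its y with its middle here; z up.
- tube_red_mid (a point): Sample tube with red ends, loose, about 0.3 kg: steel, 40 mm in diameter, 200 mm long (the coloured ends, 14 mm long, are up to 45 mm across). The point is its middle, on its axis; its y runs along the tube; it may be rolled to any angle about y. Starts in the clamp under the caps. Grasp it across its diameter at the middle.
- tube_blue_mid (a point): Sample tube with blue ends, otherwise the same as the red-ended one. Starts in the grey cradle.
- cradle_wood_mid (a point): Wooden V cradle, fixed, empty at the start: board 76 x 170 mm with two V blocks (18 mm thick, 60 mm either side of its middle along y, open between, 44 mm high). The point is where the middle of a tube lying in it comes to be, 48 mm above the bench; y along the tube; z up.
- cradle_grey_mid (a point): Grey plastic V cradle, fixed, same size and point as the wooden one; the blue-ended tube lies in it at the start.
- tray_floor (a point): White tray with a blue rim, fixed: 150 x 186 mm outside (x, y), rim 21 mm above the bench. The point is the middle of its flat floor, 4 mm above the bench; z up. Both caps stand in it side by side, each lengthwise along the tray's x, about 40 mm either side of its middle along y; a cap standing there has its point 46 mm above the floor.

How it is judged:
By the outcome, as a careful person would: the job done as asked, in the order asked, and still so for the second after the job is handed in, with the robot touching nothing.
It also fails if it takes over 147 s, if anything falls off the work surface, if the arm or the gripper's body presses on something with over 40 N, if the wrist force passes 120 N, or if a joint passes its speed limit or range.

## Working session

There is one attempt and no reset: what is moved stays moved. The work goes in short steps, each a Python script; the robot and the scene stay as the last script left them, time stands still between calls to the robot, and variables do not carry over. Pictures are saved under pics/ and viewed, at most 14 in all, crops included, and the job is handed in when it is done.

```bash
mkdir -p pics; ls; python3 - <<'E'
from workcell import env, move_gripper, kin, optics
import cv2
for n in ["scene","top","wrist"]:
    im=optics.capture(n); cv2.imwrite(f"pics/{n}0.png",im)
    c=optics.calibration(n); print(n,{k:(v if k not in("R","t") else [list(map(lambda x:round(float(x),3),r)) if k=="R" else round(float(r),1) for r in v]) for k,v in c.items()})
print(env.read_time_s(),env.read_tool_rot(),env.grip_point_offset)
E
```

```text
pics
scene {'fx': 422.85032138406, 'fy': 422.85032138406, 'cx': 315.42417014442543, 'cy': 194.10893123295045, 'dist_coeffs': array([-0.00636942,  0.        ,  0.        ,  0.        ,  0.        ]), 'R': [[0.874, -0.485, 0.006], [-0.299, -0.548, -0.781], [0.382, 0.681, -0.625]], 't': [-464.3, 218.3, 777.9]}
top {'fx': 519.5096128137961, 'fy': 519.5096128137961, 'cx': 320.6262253941745, 'cy': 201.99998262597268, 'dist_coeffs': array([-0.07255193,  0.        ,  0.        ,  0.        ,  0.        ]), 'R': [[0.003, -1.0, -0.01], [-0.987, -0.001, -0.16], [0.16, 0.01, -0.987]], 't': [2.3, 510.0, 1460.0]}
wrist {'fx': 275.7275123486252, 'fy': 275.7275123486252, 'cx': 321.0426475524547, 'cy': 202.17387538347293, 'dist_coeffs': array([0.0089333, 0.       , 0.       , 0.       , 0.       ]), 'R': [[0.453, 0.892, -0.001], [0.86, -0.436, 0.266], [0.237, -0.121, -0.964]], 't': [-575.1, -36.7, 387.0]}
0.15 [ 2.32751433e-01  9.72536037e-01 -5.85746441e-04 -2.88755355e-04] 18.700000000000003
```

View pics/top0.png

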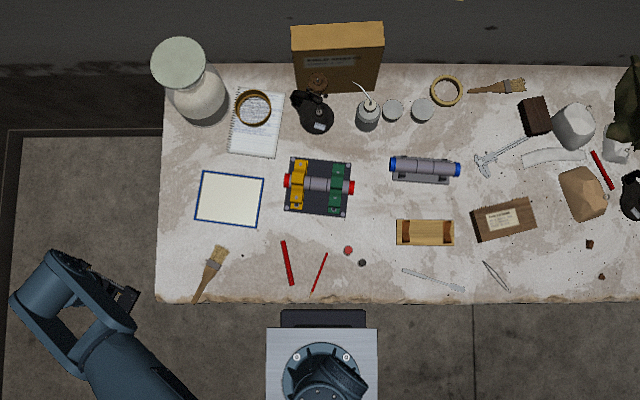

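View pics/scene0.png

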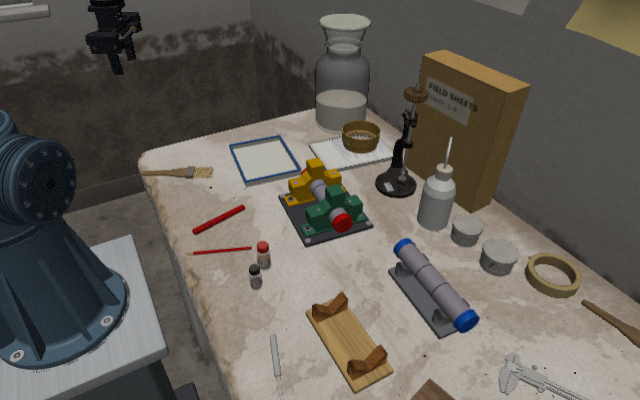

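The top view shows the tray at about (229,199), the clamp at (318,186) with the yellow cap left and the green right, the blue tube at (425,168), and the wooden cradle at (425,232). I'll enlarge this area.

```bash
python3 - <<'E'
import cv2
im=cv2.imread("pics/top0.png")
a=cv2.resize(im[145:250,180:360],None,fx=4.4,fy=4.4,interpolation=cv2.INTER_CUBIC)
cv2.imwrite("pics/c1.png",a)
a=cv2.resize(im[145:255,380:470],None,fx=5,fy=5,interpolation=cv2.INTER_CUBIC)
cv2.imwrite("pics/c2.png",a)
E
```

```text
(no output)
```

View pics/c1.png

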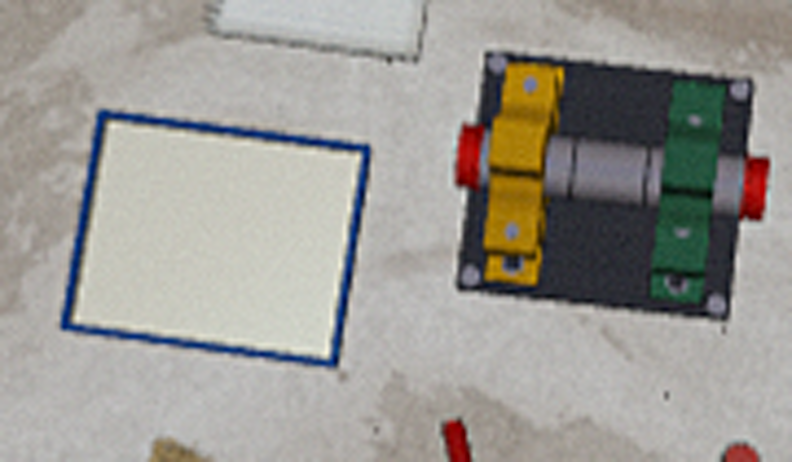

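View pics/c2.png

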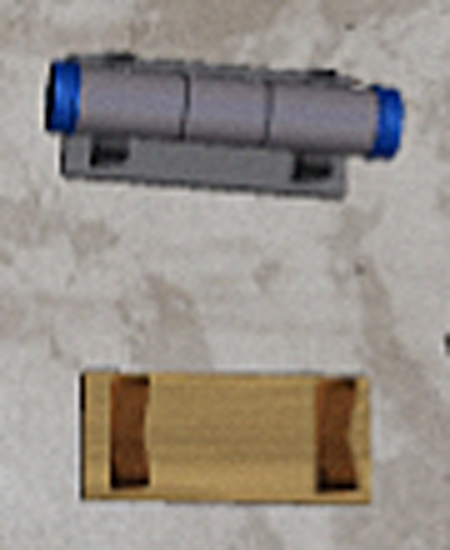

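Tray rim corners in c1 are (100,112), (370,148), (335,365), (63,327), and the clamp plate corners are (487,52), (753,78), (727,318), (458,290). In c2 the blue tube's ends are at (63,95) and (390,122), and the wood board spans (82,373)-(370,500).

```bash
cat > h.py <<'E'
from workcell import env, move_gripper, kin, optics
import numpy as np, cv2
from scipy.spatial.transform import Rotation as Ro
def K(c): return np.array([[c["fx"],0,c["cx"]],[0,c["fy"],c["cy"]],[0,0,1.]])
def toplane(px,z,c):
    p=np.array(px,float).reshape(-1,1,2)
    u=cv2.undistortPoints(p,K(c),np.array(c["dist_coeffs"])).reshape(-1,2)
    d=np.c_[u,np.ones(len(u))]@np.array(c["R"]); o=-np.array(c["R"]).T@np.array(c["t"])
    return o+d*((np.asarray(z)-o[2])/d[:,2]).reshape(-1,1)
def project(X,c):
    R=np.array(c["R"],float);t=np.array(c["t"],float)
    return cv2.projectPoints(np.array(X,float).reshape(-1,1,3),cv2.Rodrigues(R)[0],t,K(c),np.array(c["dist_coeffs"]))[0].reshape(-1,2)
def down(yaw): # tool z down; closing line (tool y) along world direction at angle yaw (mod pi)
    y=np.array([np.cos(yaw),np.sin(yaw),0]);z=np.array([0,0,-1.]);x=np.cross(y,z)
    return Ro.from_matrix(np.c_[x,y,z]).as_quat()
E
python3 - <<'E'
from h import *
np.set_printoptions(precision=1,suppress=True)
c=optics.calibration("top")
f=lambda P,x0,y0,s:[((x+.5)/s-.5+x0,(y+.5)/s-.5+y0) for x,y in P]
def rect(n,P,z):
    Q=toplane(P,z,c);print(n,Q[:,:2].tolist(),"mid",Q.mean(0),"sides",[round(float(np.linalg.norm(Q[i]-Q[i-1])),1) for i in range(4)]);
    d=Q[0]-Q[1]+Q[3]-Q[2]; print(" yaw of y axis rel world y deg",np.degrees(np.arctan2(-d[0],d[1])))
rect("tray",f([(100,112),(370,148),(335,365),(63,327)],180,145,4.4),21)
rect("clamp",f([(487,52),(753,78),(727,318),(458,290)],180,145,4.4),10)
rect("wood",f([(82,373),(370,375),(370,500),(82,498)],380,145,5),8)
Q=toplane(f([(47,95),(403,124)],380,145,5),48,c);d=Q[0]-Q[1];print("blue",Q.mean(0),np.linalg.norm(d),np.degrees(np.arctan2(-d[0],d[1])))
Q=toplane(f([(516,117),(691,132)],180,145,4.4),[110,110],c);print("caps block approx",Q)
w=optics.calibration("wrist"); R=Ro.from_quat(env.read_tool_rot()).as_matrix()
o=-np.array(w["R"]).T@w["t"]; print("cam in tool",R.T@(o-env.read_tool_pos()), "axis",R.T@np.array(w["R"])[2])
E
```

```text
tray [[609.09401712469, 356.08134373437656], [584.1775746710276, 172.14572149325352], [437.5554742266231, 192.3781044431048], [462.44104953126555, 375.1161402202705]] mid [523.3 273.9  21. ] sides [147.9, 185.6, 148.0, 184.4]
 yaw of y axis rel world y deg -7.7346459577516145
clamp [[653.2752278584766, 95.04393165838421], [635.1983871317915, -85.91069798021493], [470.87124933539366, -67.49214377015599], [489.4678429839612, 112.41381873175037]] mid [562.2  13.5  10. ] sides [164.7, 181.9, 165.4, 180.9]
 yaw of y axis rel world y deg -5.802915523019965
wood [[464.4680763634973, -217.9148692689466], [463.40263478532387, -387.9949910322846], [389.7479244313888, -385.3469300196234], [390.9556640574049, -216.51203831553508]] mid [ 427.1 -301.9    8. ] sides [73.5, 170.1, 73.7, 168.8]
 yaw of y axis rel world y deg -0.38429025229719
blue [ 614.1 -299.3   48. ] 208.3769982664719 -4.611541053918127
caps block approx [[585.6  69.1 110. ]
 [576.  -41.6 110. ]]
cam in tool [  67.4    0.5 -144.5] axis [-0.3  0.   1. ]
```

The measured sizes match the given ones (tray 148x185, plate 165x181, wood 74x170, tube about 200). Next is a close look at the clamp.

```bash
python3 - <<'E'
from h import *
env.move_pose([545,13,190],down(np.radians(84.2)))
print(env.read_joints(),env.read_time_s())
c=optics.calibration("wrist");np.save("w1.npy",c,allow_pickle=True)
im=optics.capture("wrist");cv2.imwrite("pics/w1f.png",im);cv2.imwrite("pics/w1.png",cv2.resize(im,(800,500),interpolation=cv2.INTER_CUBIC))
E
```

```text
[-1.92673426e-01  1.63658668e-01  1.72969915e+00  2.42795302e-04
  1.24812903e+00 -1.66319719e+00] 2.225
```

View pics/w1.png

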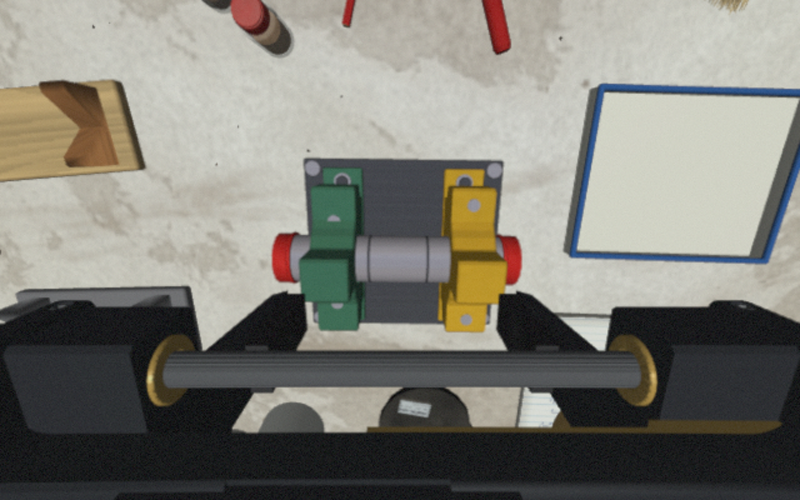

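The view shows the green cap around (335,260), the yellow cap around (475,260), and red ends at (285,257) and (510,260), with the tray to the right. I'll overlay the estimated model on an enlarged crop.

```bash
cat >> h.py <<'E'
def frame(mid,a): # a = rotation about z, rad
    m=np.array(mid,float);c,s=np.cos(a),np.sin(a);R=np.array([[c,-s,0],[s,c,0],[0,0,1]])
    return lambda P:(R@np.array(P,float).T).T+m
def rectpts(x,y,z,ox=0,oy=0): return [[ox-x,oy-y,z],[ox+x,oy-y,z],[ox+x,oy+y,z],[ox-x,oy+y,z]]
def overlay(im,c,polys,roi,s,out):
    x0,y0,x1,y1=roi; a=cv2.resize(im[y0:y1,x0:x1],None,fx=s,fy=s,interpolation=cv2.INTER_CUBIC)
    for P in polys:
        q=((project(P,c)-[x0,y0]+.5)*s-.5).round().astype(int); cv2.polylines(a,[q.reshape(-1,1,2)],True,(255,0,255),1)
    cv2.imwrite(out,a)
E
python3 - <<'E'
from h import *
c=np.load("w1.npy",allow_pickle=True).item(); im=cv2.imread("pics/w1f.png")
F=frame([562.2,13.5,0],np.radians(-5.8))
polys=[F(rectpts(83,92,10)),F(rectpts(16,17,110,0,55)),F(rectpts(16,17,110,0,-55)),F(rectpts(62,17,66,0,55)),F(rectpts(62,17,66,0,-55))]
overlay(im,c,polys,(210,115,430,275),3.6,"pics/o1.png")
E
```

```text
(no output)
```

View pics/o1.png

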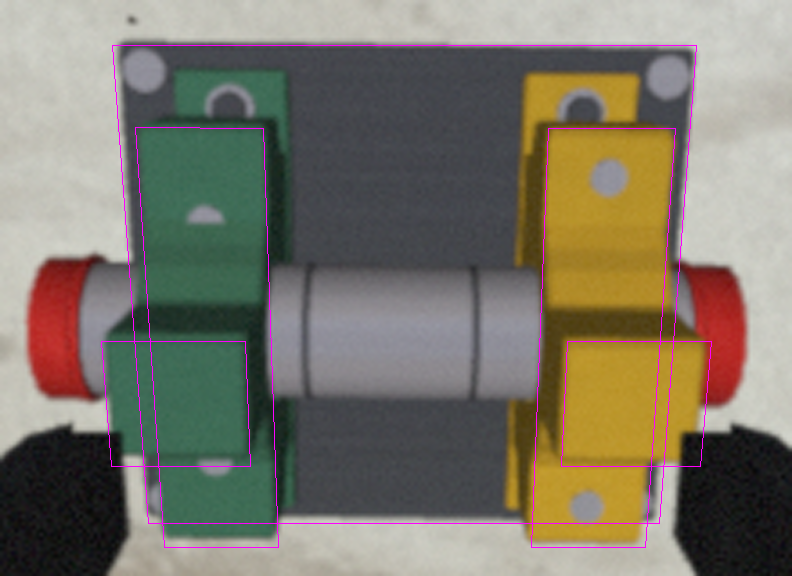

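The model fits to about 2 mm. I'll correct the clamp to mid (561.1,13.5), yaw −6.4°, and fetch the green cap.

```bash
cat >> h.py <<'E'
G=18.7
CL=frame([561.1,13.5,50],np.radians(-6.4)); aC=np.radians(-6.4)
TR=frame([523.3,273.9,4],np.radians(-7.7)); aT=np.radians(-7.7)
def lower(p,ori_none=None,feed=25,N=8):
    hit=env.move_l(p,feed=feed,contact_N=N); print("hit",hit,"z",env.read_tool_pos().__getitem__(2)," want",p[2]); return hit
def pick_cap(g,yaw):   # g: cap point
    p=np.array(g,float)-[0,0,G]
    env.move_pose(p+[0,0,75],down(yaw)); move_gripper(62)
    env.move_l(p+[0,0,15],feed=200); hit=env.move_l(p,feed=50,contact_N=10); print("pick hit",hit)
    move_gripper(10); print("w",env.read_grip_width(),"F",env.read_grasp_force(),"wrist",env.read_force())
    env.move_l(p+[0,0,20],feed=60); env.move_l(p+[0,0,85],feed=250)
    print("held w",env.read_grip_width(),"t",env.read_time_s())
E
python3 - <<'E'
from h import *
pick_cap(CL([[0,-55,46]])[0],np.pi/2+aC)
p=TR([[0,-40,46]])[0]-[0,0,G]
env.move_pose(p+[0,0,60],down(np.pi/2+aT))
env.move_l(p+[0,0,10],feed=200); lower(p-[0,0,3])
move_gripper(50); env.move_l(p+[0,0,75],feed=250); print(env.read_time_s())
E
```

```text
pick hit False
w 33.82094399255055 F 29.999506515450776 wrist [-0.48497604 -0.38173836  0.33864663]
held w 33.67207263119209 t 5.5333
hit True z 43.91918380713727  want 28.3
8.1333
```

```bash
python3 - <<'E'
from h import *
print(env.read_tool_pos(),env.read_force())
c=optics.calibration("wrist");np.save("w2.npy",c,allow_pickle=True)
im=optics.capture("wrist");cv2.imwrite("pics/w2f.png",im)
polys=[TR(rectpts(75,93,17)),TR(rectpts(16,17,60,0,-40)),TR(rectpts(62,17,16,0,-40))]
overlay(im,c,polys,(140,0,500,270),2.2,"pics/o2.png")
E
```

```text
[519.90019978 233.24059125 108.03397448] [ 0.80791612 -0.40313929 -0.21746815]
```

View pics/o2.png

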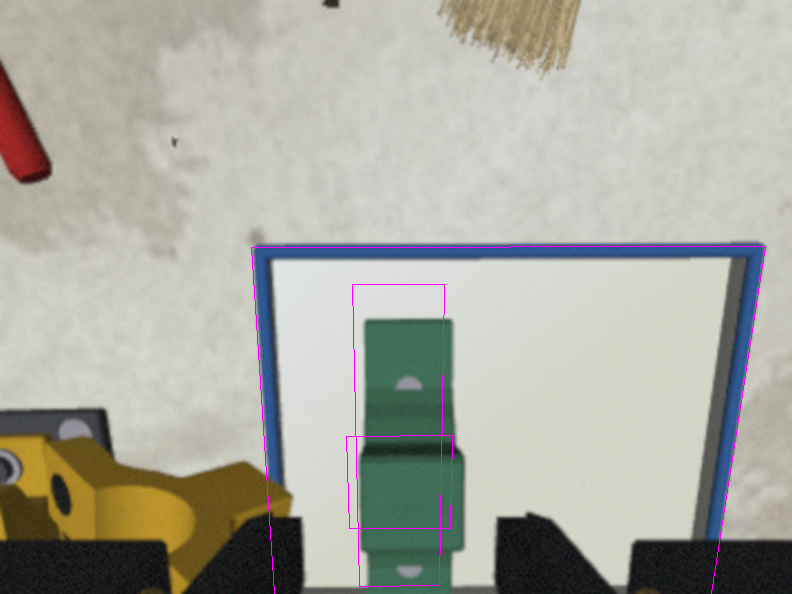

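The green cap is in the tray but tilted and shifted towards +x, and the yellow cap looks displaced: the joint-space move went too low across it. I'll check the whole scene.

```bash
python3 - <<'E'
from h import *
env.move_pose([420,150,330],down(np.pi/2+aT))
c=optics.calibration("wrist");np.save("w3.npy",c,allow_pickle=True)
w=optics.capture("wrist");cv2.imwrite("pics/w3f.png",w)
s=optics.capture("scene");cv2.imwrite("pics/s3f.png",s)
t=optics.capture("top");cv2.imwrite("pics/t3f.png",t)
a=cv2.resize(s[120:260,210:400],(760,560),interpolation=cv2.INTER_CUBIC);cv2.imwrite("pics/s3.png",a)
a=cv2.resize(w,(800,500),interpolation=cv2.INTER_CUBIC);cv2.imwrite("pics/w3.png",a)
E
```

```text
(no output)
```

View pics/s3.png

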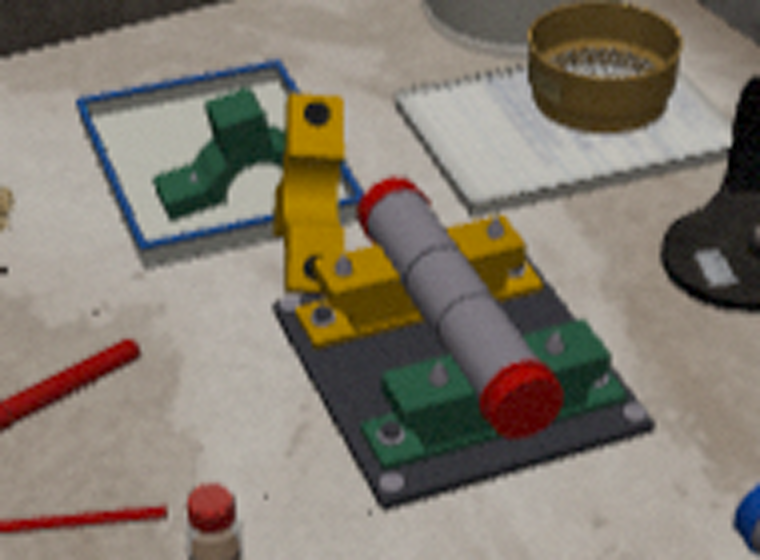

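View pics/w3.png

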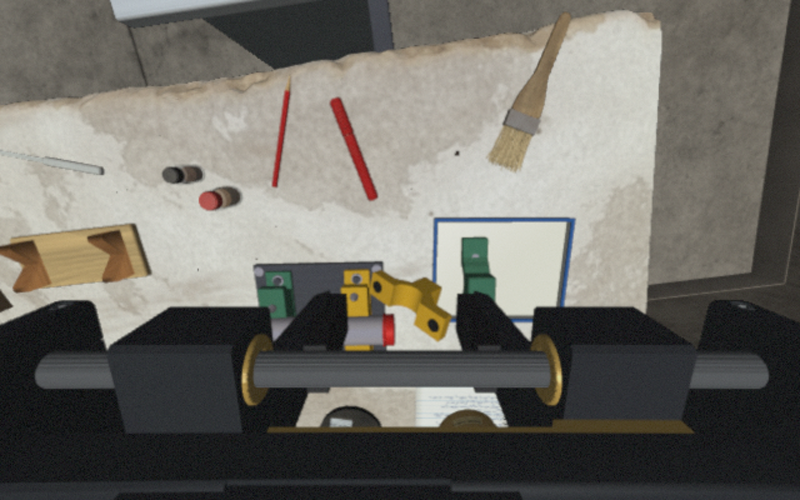

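The yellow cap has tipped over between the clamp and the tray, with its underside towards −y and partly up. The red tube is still on both saddles. I'll take a closer look at the yellow cap.

```bash
python3 - <<'E'
from h import *
env.move_pose([585,125,230],down(np.pi/2+aT))
c=optics.calibration("wrist");np.save("w4.npy",c,allow_pickle=True)
w=optics.capture("wrist");cv2.imwrite("pics/w4f.png",w)
cv2.imwrite("pics/w4.png",cv2.resize(w[60:260,150:470],None,fx=2.5,fy=2.5,interpolation=cv2.INTER_CUBIC)); print(env.read_time_s())
E
```

```text
10.1917
```

View pics/w4.png

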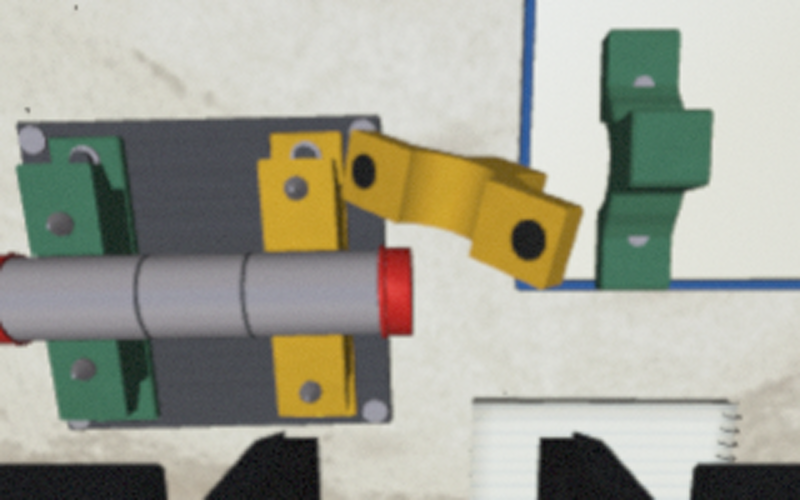

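The cap lies nearly upside down: its holes are at (364,171) and (528,240) in the crop, with the block under and behind it towards −x. The right ear is higher, near the tray rim. I'll solve its pose from the underside corners.

```bash
python3 - <<'E'
from h import *
np.set_printoptions(precision=2,suppress=True)
c=np.load("w4.npy",allow_pickle=True).item()
O=np.array([(62,-17,0),(62,17,0),(20.5,-17,0),(20.5,17,0),(-62,-17,0),(-62,17,0),(-20.5,-17,0),(-20.5,17,0),(49,0,0),(-49,0,0)],float)
I=np.array([(582,207),(545,288),(497,180),(470,255),(352,130),(342,192),(412,148),(400,220),(528,240),(364,171)],float)
I=(I+.5)/2.5-.5+[150,60]
n,rv,tv,err=cv2.solvePnPGeneric(O,I,K(c),np.array(c["dist_coeffs"]),flags=cv2.SOLVEPNP_IPPE)
R0=np.array(c["R"]);t0=np.array(c["t"]).reshape(3,1)
for r,t,e in zip(rv,tv,err):
    R=R0.T@cv2.Rodrigues(r)[0];T=(R0.T@(t-t0)).ravel()
    print("err",e,"R\n",R,"T",T,"axis deg")
    P=np.array([(s*16,u*17,60) for s in(-1,1) for u in(-1,1)]+[(s*62,u*17,z) for s in(-1,1) for u in(-1,1) for z in(0,16)],float)
    W=(R@P.T).T+T; print(" lows",W[:,2]); print((project(W[:4],c)-[150,60])*2.5)
E
```

```text
err [1.39] R
 [[ 0.39  0.91  0.11]
 [ 0.73 -0.38  0.56]
 [ 0.56 -0.14 -0.82]] T [534.3  139.51  52.52] axis deg
 lows [-3.24 -7.89 14.55  9.9  20.37  7.25 15.72  2.61 89.32 76.2  84.67 71.56]
[[490.36 159.2 ]
 [472.05 221.28]
 [542.36 177.96]
 [521.41 241.87]]
err [3.94] R
 [[ 0.44  0.9  -0.03]
 [ 0.75 -0.39 -0.54]
 [-0.5   0.22 -0.84]] T [536.54 144.72  62.21] axis deg
 lows [15.98 23.38  0.13  7.53 89.22 75.77 96.62 83.17 27.8  14.34 35.2  21.74]
[[370.99 161.62]
 [353.29 227.64]
 [422.36 183.31]
 [405.34 245.93]]
```

The first solution is consistent, since the block reprojects where it is seen. It is inverted, with its +x end raised 34° and its y nearly level. Plan: grip the raised ear across y, rotate about 80° in the vertical plane, set the lower edge against the far inner rim of the tray, and pivot the cap down onto its underside. First I'll check reachability.

```bash
cat > yel.py <<'E'
from h import *
c=np.load("w4.npy",allow_pickle=True).item()
R=np.array([[.39,.91,.11],[.73,-.38,.56],[.56,-.14,-.82]]); U,_,V=np.linalg.svd(R); R=U@V
T=np.array([534.3,139.5,52.5]); o=-np.array(c["R"]).T@np.array(c["t"]); ray=o-T; T=T+ray*7/ray[2]
GL=np.array([51.,0,8])
def rel(s):  # tool rotation in cap frame for start tool angle s (deg)
    p=np.radians(s-34); d=np.array([np.cos(p),0,-np.sin(p)]); y=np.array([0,1.,0]); return np.c_[np.cross(y,d),y,d]
def endcap(ang): # cap orientation in tray plane, x axis at angle ang
    f=np.array([np.cos(aT),np.sin(aT),0]);u=np.array([0,0,1.]);a=np.radians(ang)
    x=np.cos(a)*f+np.sin(a)*u; y=np.cross(f,u); return np.c_[x,y,np.cross(x,y)]
def tcp(g,Rt): return g+Rt[:,2]*G
q=lambda M:Ro.from_matrix(M).as_quat()
E
python3 - <<'E'
from yel import *
np.set_printoptions(precision=2,suppress=True)
g=R@GL+T; print("grasp pt",g)
for s in(-100,-110,-120,-130):
    Rt=R@rel(s); print(s,"start",kin.inverse_kinematics(tcp(g,Rt),q(Rt)),kin.inverse_kinematics(tcp(g,Rt)+[0,0,80],q(Rt)))
for e in(-60,-50,-40):
    d=np.radians(e);f=np.array([np.cos(aT),np.sin(aT),0]);u=np.array([0,0,1.]);dd=np.cos(d)*f+np.sin(d)*u;y=np.cross(f,u);Rt=np.c_[np.cross(y,dd),y,dd]
    for gl in([40,40,150],[-45,40,20]): print(e,gl,kin.inverse_kinematics(tcp(TR([gl])[0],Rt),q(Rt)))
E
```

```text
grasp pt [554.78 181.25  81.37]
-100 start [ 0.15  0.54  1.53 -0.08  1.28  0.56] [ 0.15  0.44  1.5  -0.07  1.41  0.55]
-110 start [ 0.21  0.62  1.44 -0.21  1.4   0.65] [ 0.21  0.52  1.41 -0.2   1.53  0.63]
-120 start [ 0.27  0.71  1.35 -0.32  1.53  0.72] [ 0.27  0.6   1.32 -0.32  1.65  0.68]
-130 start [ 0.32  0.8   1.25 -0.43  1.66  0.75] [ 0.32  0.7   1.24 -0.43  1.76  0.71]
-60 [40, 40, 150] [ 0.44  0.27  1.82 -0.46  0.66  2.45]
-60 [-45, 40, 20] [ 0.54  0.42  1.98 -0.8   0.45  2.93]
-50 [40, 40, 150] [ 0.48  0.26  1.9  -0.83  0.53  2.82]
-50 [-45, 40, 20] None
-40 [40, 40, 150] None
-40 [-45, 40, 20] None
```

```bash
sed -i 's/y=np.array(\[0,1.,0\]); return/y=np.array([0,-1.,0]); return/' yel.py; python3 - <<'E'
from yel import *
np.set_printoptions(precision=2,suppress=True)
g=R@GL+T
for s in(-125,-135):
    Rt=R@rel(s); print(s,kin.inverse_kinematics(tcp(g,Rt),q(Rt)),kin.inverse_kinematics(tcp(g,Rt)+[0,0,100],q(Rt)))
for e in(-60,-50,-40):
    Rt=endcap(34+e+130)@rel(-130)
    for gl in([40,40,160],[40,40,120],[-45,40,22]): print(e,gl,kin.inverse_kinematics(tcp(TR([gl])[0],Rt),q(Rt)))
E
```

```text
-125 [ 0.3   0.75  1.3  -0.37  1.6  -2.4 ] [ 0.3   0.63  1.27 -0.38  1.73 -2.46]
-135 [ 0.34  0.85  1.21 -0.48  1.73 -2.38] [ 0.34  0.72  1.2  -0.49  1.85 -2.44]
-60 [40, 40, 160] [ 0.44  0.25  1.81 -0.45  0.67 -0.7 ]
-60 [40, 40, 120] [ 0.44  0.32  1.83 -0.5   0.6  -0.64]
-60 [-45, 40, 22] [ 0.54  0.42  1.98 -0.8   0.45 -0.22]
-50 [40, 40, 160] [ 0.48  0.25  1.9  -0.8   0.55 -0.35]
-50 [40, 40, 120] [ 0.48  0.32  1.91 -0.91  0.49 -0.22]
-50 [-45, 40, 22] None
-40 [40, 40, 160] None
-40 [40, 40, 120] None
-40 [-45, 40, 22] None
```

```bash
cat >> yel.py <<'E'
S=-135; E_=-60; PHI0=34+E_-S
g0=R@GL+T; Rs=R@rel(S); Re=endcap(PHI0)@rel(S)
CE=np.array([66.,42,0])   # contact edge in tray frame
def held(phi,dz=0):
    p=np.radians(phi); v=113*np.array([np.cos(p),np.sin(p)])+8*np.array([np.sin(p),-np.cos(p)])
    return tcp(TR([[CE[0]+v[0],CE[1],v[1]+dz]])[0],Re)
E
python3 - <<'E'
from yel import *
np.set_printoptions(precision=1,suppress=True)
for f in range(109,172,8): assert kin.inverse_kinematics(held(f),q(Re)) is not None,f
assert kin.inverse_kinematics(held(PHI0,110),q(Re)) is not None
p=tcp(g0,Rs); print(p, Rs)
move_gripper(70)
env.move_pose(p-Rs[:,2]*90+[0,0,30],q(Rs)); env.move_l(p-Rs[:,2]*60,feed=200)
hit=env.move_l(p,feed=60,contact_N=8); print("hit",hit,env.read_tool_pos()-p)
if not hit:
    move_gripper(10); print("w",env.read_grip_width(),env.read_grasp_force(),env.read_force())
c=optics.calibration("wrist");np.save("w5.npy",c,allow_pickle=True)
im=optics.capture("wrist"); s=optics.capture("scene"); cv2.imwrite("pics/w5.png",np.hstack([cv2.resize(im,(400,250)),cv2.resize(s[120:260,210:400],(400,295))[:250]]))
print(env.read_time_s())
E
```

```text
[548.  169.8  68.2] [[-0.2 -0.9 -0.4]
 [-0.7  0.4 -0.6]
 [ 0.7  0.1 -0.7]]
hit False [0.4 0.2 0.4]
w 33.33717262401776 29.840623326635978 [-0.7  0.6 -0.3]
13.9417
```

View pics/w5.png

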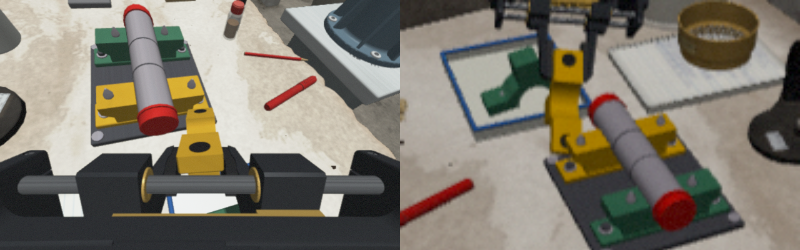

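The ear is gripped between the pads (width 33.3). Next: lift, rotate over the tray, and lower to contact.

```bash
python3 - <<'E'
from yel import *
np.set_printoptions(precision=1,suppress=True)
p=tcp(g0,Rs)
env.move_l(p+[0,0,30],feed=60); env.move_l(p+[0,0,170],feed=250)
print("w",env.read_grip_width())
env.move_pose(held(PHI0,110),q(Re)); env.pause(.3)
print("w",env.read_grip_width(),env.read_tool_pos()-held(PHI0,110),"F",env.read_force(),"M",env.read_torque())
env.move_l(held(PHI0,25),feed=150); env.pause(.3)
hit=env.move_l(held(PHI0,-20),feed=20,contact_N=3); print(hit,env.read_tool_pos()-held(PHI0),env.read_force(),env.read_time_s())
s=optics.capture("scene"); cv2.imwrite("pics/s6.png",cv2.resize(s[60:240,180:380],None,fx=3,fy=3,interpolation=cv2.INTER_CUBIC))
E
```

```text
w 33.27406144682112
w 33.648234921931206 [ 0.2 -0.1 -0.2] F [ 0.2  0.3 -2.1] M [0.1 0.4 0. ]
True [ 0.   0.1 13.7] [-2.7 -0.3  4.3] 19.05
```

View pics/s6.png

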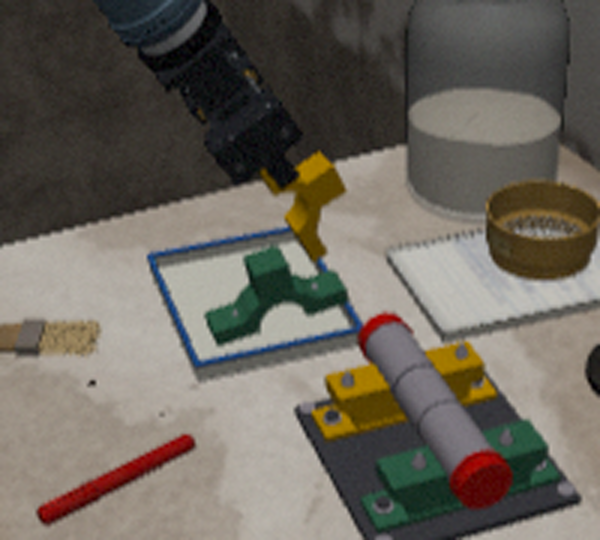

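The lower end has come down on the far rim (contact 13.7 mm early, force −x). I'll raise it, shift 22 mm towards the robot, and lower again.

```bash
sed -i 's/CE=np.array(\[66.,/CE=np.array([44.,/' yel.py; python3 - <<'E'
from yel import *
np.set_printoptions(precision=1,suppress=True)
t=env.read_tool_pos(); env.move_l(t+[0,0,12],feed=100)
env.move_l(held(PHI0,26),feed=100); env.pause(.3)
hit=env.move_l(held(PHI0,-25),feed=20,contact_N=3); d=env.read_tool_pos()-held(PHI0); print(hit,d,env.read_force(),env.read_time_s())
E
```

```text
True [ 0.1  0.  -0.3] [-2.  -0.3  4.8] 21.4417
```

```bash
python3 - <<'E'
from yel import *
import yel
np.set_printoptions(precision=1,suppress=True)
for f in np.arange(PHI0+4,173,4.5):
    yel.CE[0]=44+18*(f-PHI0)/(171-PHI0)
    hit=env.move_l(yel.held(f,-.5),feed=60,contact_N=18); 
    F=env.read_force(); print(round(f),hit,F,end=";")
    if hit: break
print(env.read_time_s(), env.read_tool_pos(), env.read_grip_width())
E
```

```text
113 False [ 0.5 -1.   4.3];118 False [-2.9  0.4  7.5];122 False [-3.5  0.  10.6];126 False [-7.   0.4 12.5];131 False [-6.5  1.2  9.5];136 False [-3.3  0.8  5.9];140 False [-1.8  1.   3.9];144 False [-2.1  0.9  3. ];149 False [-1.   0.6  2.4];154 False [-1.1 -0.1  1.4];158 False [ 0.  -0.1  2.1];162 False [-0.7  0.   2. ];167 False [ 2.1  0.5 -2. ];172 True [-1.8 -0.2  5.1];25.35 [490.8 321.2  12.3] 33.37182364632494
```

The cap has pivoted down. I'll release it, retract, and inspect the tray from above.

```bash
python3 - <<'E'
from yel import *
np.set_printoptions(precision=1,suppress=True)
move_gripper(55); t=env.read_tool_pos(); env.move_l(t-Re[:,2]*40,feed=60); env.move_l(t-Re[:,2]*90+[0,0,60],feed=200)
env.move_pose([575,274,200],down(np.pi/2+aT))
c=optics.calibration("wrist");np.save("w7.npy",c,allow_pickle=True)
im=optics.capture("wrist");cv2.imwrite("pics/w7f.png",im)
P=[TR(rectpts(75,93,17))]
for y in(-40,40): P+=[TR(rectpts(16,17,60,0,y)),TR(rectpts(62,17,16,0,y))]
overlay(im,c,P,(160,20,480,255),2.5,"pics/o7.png"); print(env.read_time_s())
E
```

```text
28.1083
```

View pics/o7.png

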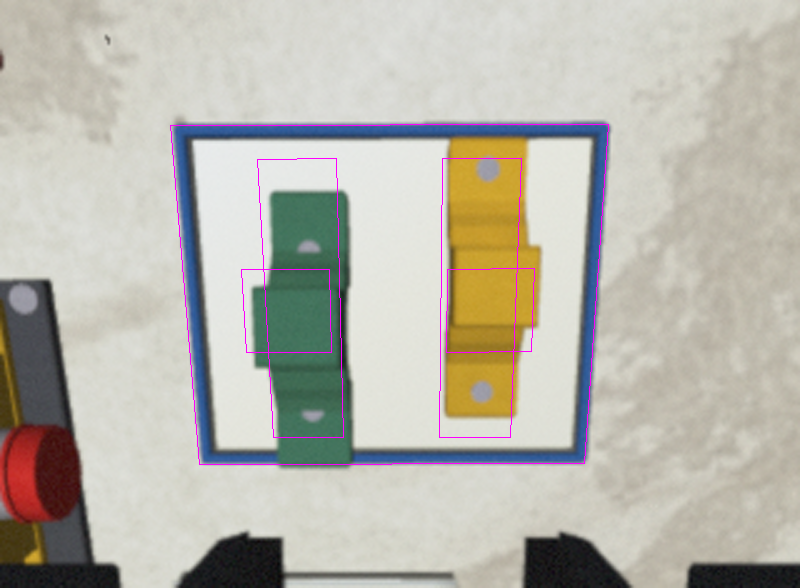

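The yellow cap stands upright and level at lx≈−9.5, against the near rim. The green cap is turned the right way but its far ear rests on the far rim (about 8° tilt, lx≈+10, ly≈−36). I'll regrasp it along its own tilt and set it level.

```bash
cat >> h.py <<'E'
def tools(a,yaw_tilt=0): # tool with closing along frame y (heading a), tilted about that y by tilt (far +x end up positive)
    f=np.array([np.cos(a),np.sin(a),0]);u=np.array([0,0,1.]);y=np.cross(u,f)
    t=yaw_tilt; z=-(np.cos(t)*u-np.sin(t)*f); return np.c_[np.cross(y,z),y,z]
def capmeas(tag):
    env.move_pose([575,274,200],down(np.pi/2+aT)); env.pause(.2)
    c=optics.calibration("wrist"); im=optics.capture("wrist"); cv2.imwrite(f"pics/{tag}.png",im); return meas(im,c)
def meas(im,c):
    hsv=cv2.cvtColor(im,cv2.COLOR_BGR2HSV); out={}
    for n,lo,hi in(("green",(65,70,25),(95,255,255)),("yellow",(15,120,60),(32,255,255))):
        m=cv2.inRange(hsv,lo,hi); m[:, :250]=0; m[210:]=0
        k,l,s,_=cv2.connectedComponentsWithStats(m); i=1+np.argmax(s[1:,4]); x,y,w,h,A=s[i]
        res=[]
        for r,edge in((y+3,y-.5),(y+h-4,y+h-.5)):
            cols=np.where(l[r]==i)[0]; res.append(toplane([(cols.mean(),edge)],20,c)[0])
        L=(np.array(res)-[523.3,273.9,0])@np.array([[np.cos(aT),-np.sin(aT),0],[np.sin(aT),np.cos(aT),0],[0,0,1]])
        print(n,"ends in tray",L[:,:2].round(1).tolist(),"len",round(float(np.linalg.norm(L[1]-L[0])),1)); out[n]=L[:,:2].mean(0)
    return out
E
python3 - <<'E'
from h import *
np.set_printoptions(precision=1,suppress=True)
c=np.load("w7.npy",allow_pickle=True).item(); print(meas(cv2.imread("pics/w7f.png"),c))
Rt=tools(aT,np.radians(8)); q=Ro.from_matrix(Rt).as_quat(); print(Rt)
g=TR([[10,-36,53]])[0]; p=g+Rt[:,2]*G
move_gripper(56)
env.move_pose(p-Rt[:,2]*60,q); hit=env.move_l(p,feed=80,contact_N=8); print("hit",hit)
move_gripper(10); print("w",env.read_grip_width(),env.read_force())
env.move_l(p+[0,0,30],feed=60); 
p=TR([[0,-38,46]])[0]-[0,0,G]
env.move_pose(p+[0,0,30],down(np.pi/2+aT)); env.move_l(p+[0,0,12],feed=80); env.pause(.3)
hit=env.move_l(p-[0,0,5],feed=20,contact_N=3); print(hit,env.read_tool_pos()-p)
move_gripper(56); env.move_l(p+[0,0,80],feed=200)
print(capmeas("w8"),env.read_time_s())
E
```

```text
green ends in tray [[-48.4, -35.5], [75.6, -37.3]] len 124.0
yellow ends in tray [[-70.3, 42.6], [52.2, 42.1]] len 122.5
{'green': array([ 13.6, -36.4]), 'yellow': array([-9. , 42.3])}
[[-1.   0.1  0.1]
 [ 0.1  1.  -0. ]
 [-0.1 -0.  -1. ]]
hit False
w 33.346674980881275 [-0.5  0.1  2.6]
True [-0.2 -0.2 -1.2]
green ends in tray [[-63.6, -37.0], [57.2, -37.0]] len 120.8
yellow ends in tray [[-70.5, 42.2], [51.1, 42.5]] len 121.6
{'green': array([ -3.2, -37. ]), 'yellow': array([-9.7, 42.4])} 34.3083
```

Both caps now stand level in the tray: green at (−3,−37) and yellow at (−9,42). Next I'll measure the red tube from above and move it to the wooden cradle.

```bash
cat >> h.py <<'E'
def tubemeas(color,tcp,yaw,tag,z):
    env.move_pose(tcp,down(yaw)); env.pause(.2)
    c=optics.calibration("wrist"); im=optics.capture("wrist"); cv2.imwrite(f"pics/{tag}.png",im)
    hsv=cv2.cvtColor(im,cv2.COLOR_BGR2HSV)
    if color=="red": m=cv2.inRange(hsv,(0,150,60),(8,255,255))|cv2.inRange(hsv,(172,150,60),(180,255,255))
    else: m=cv2.inRange(hsv,(105,150,50),(125,255,255))
    k,l,s,ct=cv2.connectedComponentsWithStats(m); ends=[]
    for i in range(1,k):
        if s[i,4]<150: continue
        q=np.argwhere(l==i)[:,::-1].astype(float); W=toplane(ct[i:i+1],z,c)[0]; ends.append(W)
        x,y,w,h,A=s[i]; print(color,"blob",s[i].tolist(),W.round(1), toplane([(x-.5,y+h/2),(x+w-.5,y+h/2)],z,c).round(1)[:,:2].tolist())
    return ends,c,im
E
python3 - <<'E'
from h import *
tubemeas("red",[605,13,190],np.pi/2+aC,"w9",50)
print(CL([[0,100,0],[0,-100,0]]).round(1).tolist(), env.read_time_s())
for y in (0,np.pi): print(kin.inverse_kinematics(CL([[0,0,-G]])[0],down(aC+y)),kin.inverse_kinematics([427,-302,48-G],down(np.radians(-.4)+y)),kin.inverse_kinematics([614,-299,48-G],down(np.radians(-4.6)+y)))
E
```

```text
red blob [215, 130, 21, 42, 561] [550.8 -78.7  50. ] [[550.9, -88.1], [553.2, -66.9]]
red blob [406, 130, 20, 42, 555] [573.  116.9  50. ] [[572.1, 105.0], [574.4, 125.2]]
[[572.2, 112.9, 50.0], [550.0, -85.9, 50.0]] 35.5833
[-1.87401086e-01  4.25579796e-01  1.76849820e+00 -4.44089210e-16
  9.47514663e-01 -7.57000139e-02] [-8.42768464e-01  3.61543934e-01  1.86785304e+00 -4.44089210e-16
  9.12195684e-01 -8.35787147e-01] [-6.26528342e-01  6.44256326e-01  1.42968520e+00 -4.44089210e-16
  1.06765113e+00 -5.46243197e-01]
[-1.87401086e-01  4.25579796e-01  1.76849820e+00 -4.44089210e-16
  9.47514663e-01  3.06589264e+00] [-8.42768464e-01  3.61543934e-01  1.86785304e+00 -4.44089210e-16
  9.12195684e-01  2.30580551e+00] [-6.26528342e-01  6.44256326e-01  1.42968520e+00 -4.44089210e-16
  1.06765113e+00  2.59534946e+00]
```

The red tube's middle sits about 5 mm towards +y of the clamp centre (the knock shifted it), and its line and yaw agree with the model. Moving it now.

```bash
cat >> h.py <<'E'
WD=np.array([427.1,-301.9,48.]); aW=np.radians(-.4)
def pick_tube(g,yaw,up=110):
    p=np.array(g,float)-[0,0,G]; move_gripper(75)
    env.move_pose(p+[0,0,up],down(yaw)); env.move_l(p+[0,0,20],feed=200); hit=env.move_l(p,feed=60,contact_N=8); print("hit",hit)
    move_gripper(20); print("w",env.read_grip_width(),"F",env.read_force())
    env.move_l(p+[0,0,25],feed=60); env.move_l(p+[0,0,up],feed=200); print("w",env.read_grip_width())
def place_tube(g,yaw,up=110):
    p=np.array(g,float)-[0,0,G]
    env.move_pose(p+[0,0,up],down(yaw)); env.move_l(p+[0,0,14],feed=150); env.pause(.3)
    hit=env.move_l(p-[0,0,3],feed=20,contact_N=4); print("place hit",hit,env.read_tool_pos()-p,env.read_force())
def release(up=110):
    w=env.read_grip_width(); move_gripper(75); t=env.read_tool_pos(); env.move_l(t+[0,0,up],feed=200)
E
python3 - <<'E'
from h import *
np.set_printoptions(precision=1,suppress=True)
pick_tube(CL([[0,5,0]])[0],aC)
place_tube(WD,aW); release()
print(env.read_time_s())
tubemeas("red",WD+[35,0,150],np.pi/2+aW,"w10",48)
tubemeas("blue",[650,-299,200],np.pi/2+np.radians(-4.6),"w11",48)
print(env.read_time_s(),optics.calibration("wrist")["R"].T@-np.array(optics.calibration("wrist")["t"]))
E
```

```text
hit False
w 38.8825175384938 F [-1.3  0.1  2.6]
w 38.42174894931866
place hit True [-0.6  0.2  1.7] [-2.3 -1.8  2.2]
44.7083
red blob [572, 0, 60, 98, 658] [324.2 -35.2  48. ] [[326.5, -61.9], [327.4, -5.6]]
red blob [539, 87, 20, 24, 246] [370.4 -75.4  48. ] [[370.9, -83.7], [371.1, -64.0]]
red blob [220, 136, 19, 40, 523] [ 423.3 -399.5   48. ] [[424.5, -408.4], [424.7, -388.4]]
red blob [403, 138, 20, 39, 504] [ 426.9 -202.9   48. ] [[427.6, -215.0], [427.8, -193.8]]
blue blob [401, 137, 19, 39, 492] [ 620.2 -200.1   48. ] [[620.3, -211.9], [621.9, -191.7]]
blue blob [220, 138, 18, 38, 480] [ 604.9 -396.1   48. ] [[605.0, -404.6], [606.6, -385.5]]
47.3417 [ 581.9 -294.1  345.1]
```

The red tube lies in the wooden cradle (mid y −301). The blue tube's middle is at (612.5,−298), yaw −4.5°. Before using it, I'll check the empty clamp against the model, which the cap fit depends on.

```bash
python3 - <<'E'
from h import *
env.move_pose([605,13,190],down(np.pi/2+aC)); env.pause(.2)
c=optics.calibration("wrist");np.save("w12.npy",c,allow_pickle=True)
im=optics.capture("wrist");cv2.imwrite("pics/w12f.png",im)
P=[CL(rectpts(83,92,-40))]
for s,px in((55,49),(-55,35)):
    P+=[CL(rectpts(62,17,0,0,s))]
    for k in(-1,1): P+=[CL(rectpts(3,.01,12,k*px,s)),CL(rectpts(.01,3,12,k*px,s))]
overlay(im,c,P,(215,60,430,220),3.7,"pics/o12.png"); print(env.read_time_s())
E
```

```text
48.7917
```

View pics/o12.png

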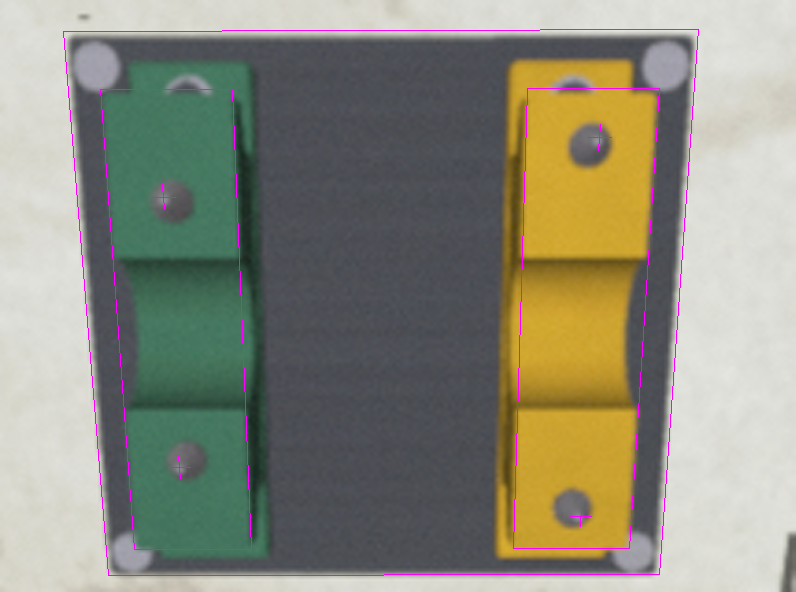

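The model matches the saddles and pins to within about 1 mm. Next, the blue tube goes into the clamp.

```bash
python3 - <<'E'
from h import *
np.set_printoptions(precision=1,suppress=True)
aB=np.radians(-4.5)
env.move_pose([600,-298,190],down(aB))
pick_tube([612.5,-298,48],aB)
place_tube(CL([[0,0,0]])[0],aC); release()
print(env.read_time_s())
tubemeas("blue",[605,13,190],np.pi/2+aC,"w13",50); print(env.read_time_s())
E
```

```text
hit False
w 38.854788648137756 F [-2.3  0.1  3.1]
w 39.0130149972248
place hit True [-0.2  0.1  0.1] [-0.4 -0.1  5.1]
57.725
blue blob [458, 0, 182, 156, 1936] [510.6 233.4  50. ] [[509.2, 154.4], [529.2, 323.5]]
blue blob [211, 131, 19, 40, 542] [550.2 -84.7  50. ] [[549.9, -93.3], [552.0, -74.2]]
blue blob [403, 130, 19, 42, 542] [572.3 111.2  50. ] [[571.7, 100.5], [573.9, 119.6]]
59.3667
```

The blue tube is seated (z error 0.1 mm, mid y 13.7 against 13.5). Now the caps, green first, travelling high.

```bash
cat >> h.py <<'E'
HI=195
def recap(lx,ly,cy,off=0):
    p=TR([[lx,ly,46]])[0]-[0,0,G]; move_gripper(56)
    env.move_pose([p[0],p[1],HI],down(np.pi/2+aT)); env.move_l(p+[0,0,15],feed=250); print("hit",env.move_l(p,feed=60,contact_N=8))
    move_gripper(10); print("w",env.read_grip_width(),env.read_force())
    env.move_l(p+[0,0,20],feed=60); env.move_l([p[0],p[1],HI],feed=250); print("w",env.read_grip_width())
    p=CL([[off,cy,46]])[0]-[0,0,G]
    env.move_pose([p[0],p[1],HI],down(np.pi/2+aC)); env.move_l(p+[0,0,20],feed=150); env.pause(.3)
    hit=env.move_l(p-[0,0,2],feed=20,contact_N=5); print("seat hit",hit,env.read_tool_pos()-p,env.read_force(),env.read_time_s())
E
python3 - <<'E'
from h import *
np.set_printoptions(precision=1,suppress=True)
recap(-3.2,-37,-55)
E
```

```text
hit False
w 33.71407658570724 [-0.2 -0.1  1.3]
w 33.73184310329907
seat hit True [-0.2  0.   0.2] [-1.   0.2  4.1] 66.7
```

Green seats at full depth. Releasing it and doing yellow the same way.

```bash
python3 - <<'E'
from h import *
np.set_printoptions(precision=1,suppress=True)
move_gripper(56); t=env.read_tool_pos(); env.move_l(t+[0,0,15],feed=60); env.move_l([t[0],t[1],HI],feed=250)
recap(-9.4,42.4,55)
E
```

```text
hit False
w 33.80699812680192 [-0.2  0.7  0.7]
w 33.612031649846124
seat hit True [-0.2 -0.   0.2] [-0.6 -1.3  4.5] 75.55
```

Yellow is at full depth too. I'll release and compare numerically with the starting picture from the same pose.

```bash
python3 - <<'E'
from h import *
move_gripper(56); t=env.read_tool_pos(); env.move_l(t+[0,0,15],feed=60); env.move_l([t[0],t[1],HI],feed=250)
env.move_pose([545,13,190],down(np.radians(84.2))); env.pause(.3)
im=optics.capture("wrist");cv2.imwrite("pics/w15f.png",im); a=cv2.imread("pics/w1f.png")
for n,lo,hi in(("green",(65,70,25),(95,255,255)),("yellow",(15,120,60),(32,255,255))):
    M=[]
    for i in(a,im):
        m=cv2.inRange(cv2.cvtColor(i,cv2.COLOR_BGR2HSV),lo,hi); m[270:]=0; m[:,:230]=0; m[:,420:]=0; m[:120]=0; M.append(m>0); ys,xs=np.where(m); print(n,m.sum()//255,xs.mean().round(2),ys.mean().round(2))
    print("IoU",(M[0]&M[1]).sum()/(M[0]|M[1]).sum())
print(env.read_time_s())
E
```

```text
green 4889 267.86 200.94
green 4393 268.95 195.72
IoU 0.8582582582582583
yellow 5030 375.65 202.18
yellow 4551 375.45 196.68
IoU 0.8636452052129936
77.725
```

The fingers, at 56 mm opening, cover part of the caps compared with the first picture. I'll open fully and compare again.

```bash
python3 - <<'E'
from h import *
move_gripper(88); env.pause(.2)
im=optics.capture("wrist"); a=cv2.imread("pics/w1f.png")
for n,lo,hi in(("green",(65,70,25),(95,255,255)),("yellow",(15,120,60),(32,255,255))):
    M=[]
    for i in(a,im):
        m=cv2.inRange(cv2.cvtColor(i,cv2.COLOR_BGR2HSV),lo,hi); m[270:]=0; m[:,:230]=0; m[:,420:]=0; m[:120]=0; M.append(m>0); ys,xs=np.where(m); print(n,m.sum()//255,xs.mean().round(2),ys.mean().round(2))
    print("IoU",(M[0]&M[1]).sum()/(M[0]|M[1]).sum())
print(env.read_time_s())
E
```

```text
green 4889 267.86 200.94
green 4817 268.7 200.52
IoU 0.9136435331230284
yellow 5030 375.65 202.18
yellow 5065 376.76 201.91
IoU 0.9265267175572519
78.6083
```

Both caps sit within about 1 px of where they started, at full depth, so I'm handing the job in.

```bash
python3 -c "
from workcell import env
print(env.finish_job())"
```

```text
the job is handed in; nothing more can be done
None
```

The job is handed in at about 79 s: blue tube centred in the clamp, red tube in the wooden cradle, both caps back flush on their own saddles; on the way I knocked the yellow cap off with the green one, shifting the red tube about 5 mm in the clamp (its level wasn't checked then), and had to right both caps in the tray.

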